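# Take the cutter carriage off its T-track and hang it up

## Robot

A 6-joint arm with a two-finger parallel gripper is mounted at the origin on a cart in front of the work surface, level with it; the furniture and walls round the work are solid. World frame = base frame: x ahead of the robot, y to its left, z up, the work surface at z = 0. Lengths are in m, angles in rad, forces in N, time in s.
With the tool pointing down it reaches from about 0.275 to 1 m from the base axis. Payload 8.4 kg.
Tool frame: the origin (TCP) lies midway between the tips of the shut fingers; the grasp point (between the pads) lies robot.grasp_offset behind it (robot.grasp_offset is the distance from the TCP to the grasp point, in m); z points along the fingers, y is the line along which they close (so a half turn about z gives the same grasp; the last joint's range is limited). The gripper opens to 85 mm and grips with 20 to 120 N. Pads are 22 mm wide; open, the fingers measure 114 mm over their backs; the gripper's body (76 mm by 85 mm) begins 54 mm behind the grasp point. The pads swing forward as they close: fully open they stand 13 mm farther back than shut.
Start: joints at [1.204, 0.353, 1.633, -0, 1.155, -0.002], TCP at [0.223, 0.584, 0.231] pointing down, gripper open.
Joint ranges: [-2.63, 2.63], [-0.92, 2.1], [0.06, 2.66], [-1.3, 4.44], [0, 2.69], [-3.02, 3.02]. Speed limits (rad/s): [2.22, 2.22, 2.79, 3.14, 3.14, 3.14].

## Interface

Orientations are given as [roll, pitch, yaw] about the fixed x, y, z axes, in that order (R = Rz(yaw) Ry(pitch) Rx(roll)).
In Python, from plant import robot gives the robot as it stands. The module is installed in compiled form; this text tells all that it offers.
- The arm moves only by the tool apply_moves, never from a script. Its argument "motion" is one flat list of numbers, 7 for each row, row after row: the finger opening in m, from 0 to 0.0854, then the shift along the tool's x, y, z in m, then the turn, a rotation vector about the tool's x, y, z in degrees. A call has 1 to 10 rows; each row shifts and turns the commanded pose from where the row before left it, along the tool's axes as they then stand; what a row does not reach is not made up. A row lasts 1/10 s, in which the tool goes at most 50 mm and 8.59 degrees, less where a joint would pass 70% of its speed; a pose out of reach is approached as far as the arm can. A call is refused whole if a number of a shift passes 0.05 or a number of a turn 8.59, either way. A call with a gripper value outside its range is refused whole. The fingers move at their own pace and stop on an object; "force" is the grip in N (left out, the last holds). Time passes only in rows, so rows that do not move let the fingers close. It gives the time, the measured TCP pose, the force, the opening and the grip force at its end, in the units of the state.
- robot.get_state(): the state, without advancing time (a new reading comes with each control period).
- robot.get_image(name): name is "side" or "top"; returns a dict with "pixels" (384x512x3 uint8, red, green, blue), "depth" (384x512 float32, m along the optical axis (not along the pixel's ray), 0 where there is no reading), "K" (3x3 intrinsics, pixels), "origin" and "orientation" of the camera in the world. Camera axes: x right, y down, z forward; pixel columns grow to the right and rows downward; lengths in m; the calibration is good to about 2 mm. A picture is of the moment at which its call begins.
- robot.hand_in(): hands the job in; it is judged then, once.
The state is a dict: "clock": time; "joints": joint angles; "dq": joint speeds; "joint_efforts": joint torques, N m; "ee_pos": TCP position; "tool_rot": TCP orientation; "force": force on the tool from outside, world axes, zero at the start; "torque": the same for the moment, N m; "gripper_width": finger opening in m; "grip_force": force on a finger pad.
Only numpy, scipy, OpenCV 4.12 (cv2) and the standard library are available. Lean on these libraries where they do the work, as an engineer would, in place of code of your own. Each camera call takes 0.05 s, during which the arm holds its last target. There are 200 camera calls.

## Task

Put away the blade carriage of the mount-board cutter: slide it along its T-track and out at the open end (the end without the red cap), lift it off, and hang it by its orange-red handle on the hook of the bench stand, so that it hangs freely and at rest. Keep it upright and do not knock the red tool pot, the glass jar or the folding rule about.

Things in the scene. Friction and masses are not known exactly. Their poses are not given: they have to be found in the camera images.
- cutter: Mount-board cutter, fixed: dark grey board 320 x 120 x 12 mm carrying a bare aluminium T-track 300 mm long, 40 mm wide, 17 mm high. Origin: on the table under the middle of the track; +x along the track to its open end, +y across it over the wider, green part of the board, z up. Slot in the top 14 mm wide between lips 3 mm thick; the channel below is 32 mm wide, 11 mm high.
- track_open_end (a point): Middle of the track's top at its open end: 150 mm along +x of the cutter, 29 mm above the table. The base board ends 4 mm beyond it.
- track_closed_end (a point): Middle of the track's top edge at the closed end (red cap): 150 mm along -x of the cutter.
- carriage: Blade carriage, loose, about 0.25 kg, captive in the track, slides easily on white nylon. Origin: middle of the sole that rides on the track's top, 29 mm above the table; +x to the open end, z up. Black body 80 x 44 x 22 mm (x, y, z), blade holder 12 mm more on +y. T-shaped shoe 74 mm long, reaching 11 mm below the sole, 2 mm play: free of the track once the origin is over 187 mm from its middle.
- handle_bar (a point): Middle of the carriage's orange-red handle bar, 70 mm above the sole. The bar is 80 mm long (x), 12 mm wide (y), 12 mm high, on two posts; the window under it is 56 mm long, 42 mm high, open right through along y. With the fingertips no lower than the bar's underside the window stays free for the hook.
- hook_stand: Bench hook stand, fixed: black base plate 160 x 100 x 10 mm and a bent steel rod. Origin: on the table under the middle of the hook's arm. The rod rises 66 mm along +x of the origin and bends into a level straight arm, 8 mm thick, axis 130 mm above the table, running from x = 50 to x = -50 mm, then an upturned tip with a black ball. Only the tip is higher than the arm.
- hook_seat (a point): Middle of the straight arm, on its upper side: 134 mm above the table, directly above the stand's origin.
- hook_tip (a point): Centre of the 12 mm black ball on the upturned tip: 61 mm along -x of the stand's origin, 145 mm above the table (ball top 151 mm).
- tool_can: Red tool pot with scissors and brushes in it, loose, 94 mm wide, 206 mm tall, origin under its middle. To be left alone.
- jar: Glass rinse jar, loose, 73 mm wide, 100 mm tall, origin under its middle. To be left alone.
- rule: Folded wooden rule, loose, 140 x 18 x 16 mm, origin under its middle. To be left alone.
Not all that is in view belongs to the job. Leave any turquoise look-alike of the carriage alone.

How it is judged:
By the outcome, as a careful person would: the job done as asked, in the order asked, and still so for the second after the job is handed in, with the robot touching nothing.
It also fails if it takes over 51 s, if anything falls off the work surface, if the arm or the gripper's body presses on something with over 40 N, if the wrist force passes 120 N, or if a joint passes its speed limit or range.

## Working session

There is one attempt and no reset: what is moved stays moved. The work goes in short steps, Python scripts to look and compute and a tool call to move; the robot and the scene stay as the last step left them, time stands still between calls to the robot, and variables do not carry over. Pictures are saved under pics/ and viewed, at most 10 in all, crops included, and the job is handed in when it is done.

Besides the shell and the picture viewer there is one more tool, called after ">>>" as a command line: name --argument value ..., lists and objects as JSON in quotes. apply_moves: Moves the arm, as the interface text tells. Its arguments: {"type":"object","properties":{"motion":{"type":"array","items":{"type":"number"}},"force":{"type":"number"}},"required":["motion"]}

```bash
mkdir -p pics; cat > h.py <<'E'
import numpy as np, cv2
from plant import robot
from scipy.spatial.transform import Rotation as Ro
def cam(n):
    d=robot.get_image(n); o=np.array(d["orientation"])
    d["R"]=o if o.shape==(3,3) else Ro.from_euler('xyz',o).as_matrix()
    return d
def pts(d):
    K=d["K"]; v,u=np.mgrid[:384,:512]; z=d["depth"]
    c=np.stack([(u-K[0,2])/K[0,0]*z,(v-K[1,2])/K[1,1]*z,z],-1)
    return c@d["R"].T+d["origin"]
def plane(d,u,v,h):
    r=d["R"]@np.linalg.inv(d["K"])@[u,v,1]; o=np.array(d["origin"]); return o+r*(h-o[2])/r[2]
E
python3 - <<'E'
from h import *
s=robot.get_state(); print(s, robot.grasp_offset)
for n in("side","top"):
    d=cam(n); print(n,d["K"],d["origin"],d["orientation"])
    cv2.imwrite(f"pics/{n}0.png",cv2.resize(d["pixels"][...,::-1],(800,600))); np.savez(f"{n}0.npz",**d)
E
```

```text
{'clock': 0.0, 'joints': array([ 1.20362489e+00,  3.53659269e-01,  1.63415745e+00,  3.38532228e-05,
        1.15521020e+00, -2.37807612e-03]), 'dq': array([ 5.80531211e-05,  5.32939866e-04,  7.97133697e-04, -4.31331813e-04,
        1.15200953e-03, -1.09370541e-03]), 'joint_efforts': array([ 9.31478389e-04, -6.05240035e+01, -3.42070663e+01,  2.46232676e-04,
        9.28181049e-03, -1.42132501e-05]), 'ee_pos': array([0.22277251, 0.58342079, 0.23054477]), 'tool_rot': array([-3.14015846e+00, -3.43627088e-05,  2.77678558e+00]), 'force': array([ 0.27971943, -0.11939078,  0.18368762]), 'torque': array([ 0.02014218, -0.02396472,  0.02170944]), 'grip_force': 0.0, 'gripper_width': 0.08523669515000533} 0.0187
side [[443.14131846   0.         250.52211391]
 [  0.         443.14131846 191.04411328]
 [  0.           0.           1.        ]] [ 0.0437963  -0.91156821  0.68862746] [-2.0387114  -0.00925549 -0.48566573]
top [[356.74777484   0.         253.0455955 ]
 [  0.         356.74777484 189.59214339]
 [  0.           0.           1.        ]] [0.48484029 0.11218253 1.27403847] [-3.07203323 -0.01081386 -1.5527093 ]
```

View pics/top0.png

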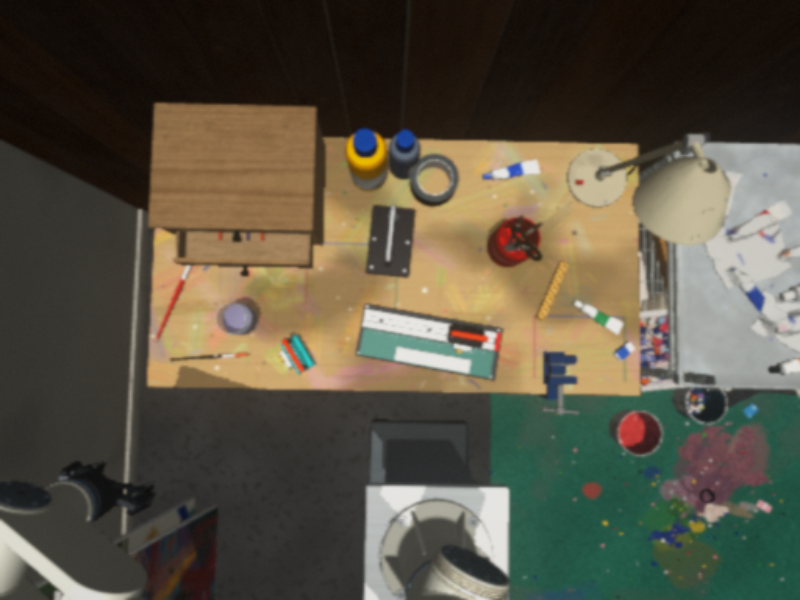

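View pics/side0.png

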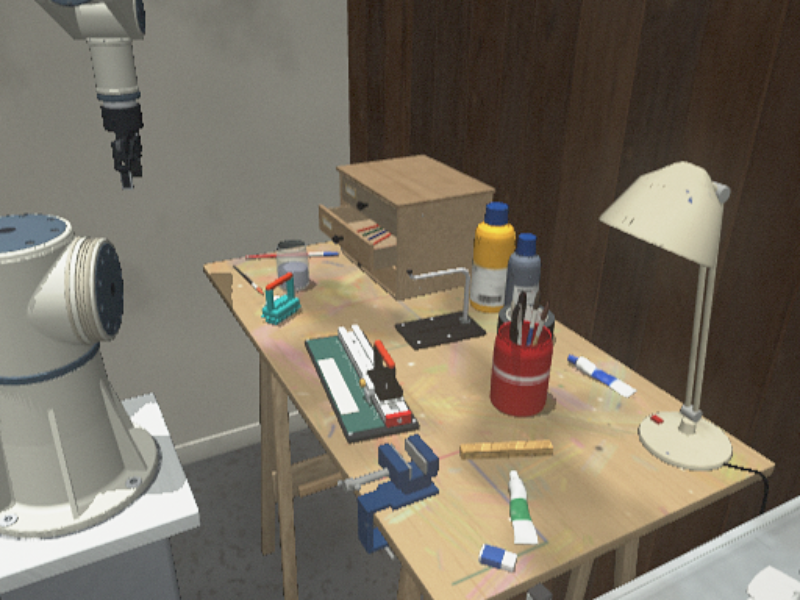

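Top view (800x600): the cutter lies at (430,342) with its red cap at the right (495,340) and the open end at the left (360,320). The orange handle is at (472,336), and the stand plate is at (390,240) with its arm running vertically. The pot is at (515,242), the jar at (238,317), the rule at (552,290), and a turquoise look-alike at (297,352). In the side view the hook tip is at (410,274), pointing to the robot.

```bash
python3 - <<'E'
from h import *
L=lambda n:dict(np.load(f"{n}0.npz"))
def rect(p,name):
    p=p.astype(np.float32); r=cv2.minAreaRect(p[:,:2]*1000); print(name,len(p),np.round(r[0]),np.round(r[1]),round(r[2],1),"z",np.round(np.percentile(p[:,2],[5,50,95]),3),"mean",p.mean(0).round(4))
    c=p[:,:2]-p[:,:2].mean(0); w,V=np.linalg.eigh(c.T@c); print("  dir",np.degrees(np.arctan2(V[1,1],V[0,1])).round(2))
for n in("top","side"):
    d=L(n);P=pts(d);h=cv2.cvtColor(d["pixels"],cv2.COLOR_RGB2HSV).astype(int);H,S,V=h[...,0],h[...,1],h[...,2]
    X,Y,Z=P[...,0],P[...,1],P[...,2]; print(n)
    reg=(X>.2)&(X<.56)&(Y>-.2)&(Y<.22)
    rect(P[reg&((H<10)|(H>174))&(S>150)&(V>90)&(Z>.085)&(Z<.12)],"handle")
    rect(P[reg&((H<6)|(H>174))&(S>150)&(V>90)&(Z<.06)],"cap")
    rect(P[reg&(S<60)&(V>120)&(Z>.02)&(Z<.04)],"track")
    rect(P[reg&(H>65)&(H<100)&(S>60)&(Z<.03)&(Y<.2)],"green")
    hk=(X>.4)&(X<.72)&(Y>.03)&(Y<.22)
    m=hk&(Z>.115)&(Z<.16)&(V>0); 
    if n=="side": m&=(X<.66)
    rect(P[m],"arm")
    rect(P[hk&(V<80)&(Z>.0)&(Z<.02)],"plate")
    rect(P[(X>.4)&(X<.75)&(Y>-.3)&(Y<-.05)&(Z>.05)],"pot")
    rect(P[(X>.25)&(X<.55)&(Y>.4)&(Y<.6)&(Z>.03)],"jar")
E
```

```text
top
handle 83 [488. -54.] [74. 12.] 80.8 z [0.1   0.104 0.109] mean [ 0.4885 -0.0525  0.1038]
  dir 80.8
cap 48 [478. -81.] [106.  39.] 87.0 z [0.028 0.034 0.054] mean [ 0.4787 -0.1014  0.0392]
  dir 81.82
track 495 [472.  29.] [296.  98.] 80.7 z [0.023 0.029 0.033] mean [0.503  0.0527 0.0287]
  dir 79.11
green 848 [447.  28.] [300.  59.] 80.7 z [0.009 0.013 0.017] mean [0.4545 0.0413 0.013 ]
  dir 81.18
arm 69 [672. 116.] [ 8. 93.] 85.4 z [0.129 0.134 0.151] mean [0.6721 0.1156 0.1355]
  dir 175.41
plate 538 [673. 117.] [95. 98.] 86.3 z [0.006 0.01  0.014] mean [0.6709 0.1164 0.0099]
  dir 135.69
pot 1162 [ 574. -175.] [243. 343.] 88.2 z [0.053 0.119 0.389] mean [ 0.6283 -0.1865  0.1604]
  dir -178.47
jar 2531 [401. 505.] [127. 324.] 74.9 z [0.046 0.575 0.644] mean [0.3102 0.5178 0.4799]
  dir 160.4
side
handle 85 [487. -56.] [80. 11.] 80.5 z [0.101 0.105 0.106] mean [ 0.4858 -0.0592  0.1043]
  dir 80.91
cap 99 [ 475. -130.] [14. 43.] 82.3 z [0.017 0.029 0.033] mean [ 0.4741 -0.1302  0.027 ]
  dir 171.95
track 446 [492.  22.] [314.  60.] 81.0 z [0.023 0.029 0.035] mean [0.4948 0.0215 0.0292]
  dir 79.87
green 793 [449.  32.] [306.  61.] 80.7 z [0.011 0.013 0.016] mean [0.4504 0.0196 0.0133]
  dir 80.83
arm 40 [642. 119.] [33. 13.] 2.6 z [0.128 0.136 0.15 ] mean [0.6384 0.1172 0.1383]
  dir 175.76
plate 575 [570.  98.] [153. 303.] 86.5 z [0.006 0.01  0.013] mean [0.6455 0.1094 0.0099]
  dir -177.97
pot 2490 [ 568. -203.] [256. 309.] 75.7 z [0.053 0.099 0.187] mean [ 0.6168 -0.1777  0.1035]
  dir -166.65
jar 889 [400. 502.] [124. 323.] 74.3 z [0.043 0.1   0.59 ] mean [0.3936 0.4854 0.2873]
  dir 155.9
```

```bash
cat >> h.py <<'E'
def plan(p,yaw,n,p0=None,y0=None):
    """rows (tool-frame dx,dy,dz mm, turn deg) from the present pose to p,yaw in n rows"""
    s=robot.get_state(); p0=s["ee_pos"] if p0 is None else np.array(p0); y0=np.degrees(s["tool_rot"][2]) if y0 is None else y0
    a=(yaw-y0+180)%360-180; st=(np.array(p)-p0)/n*1000
    for i in range(n):
        y=np.radians(y0+a*i/n); c,q=np.cos(y),np.sin(y)
        print(np.round([c*st[0]+q*st[1],q*st[0]-c*st[1],-st[2],-a/n],1))
E
python3 - <<'E'
from h import *
for n in("top","side"):
    d=dict(np.load(f"{n}0.npz"));P=pts(d);X,Y,Z=P[...,0],P[...,1],P[...,2]
    m=(X>.55)&(X<.80)&(Y>.08)&(Y<.15)&(Z>.115)&(Z<.16)
    q=P[m];V=d["pixels"][m].max(-1);o=np.argsort(q[:,0]);print(n)
    print(np.c_[q[o].round(3),V[o]][::2])
plan([.4875,-.055,.18],80.8,16)
E
```

```text
top
[[6.26e-01 1.19e-01 1.46e-01 5.70e+01]
 [6.28e-01 1.15e-01 1.54e-01 5.70e+01]
 [6.31e-01 1.19e-01 1.52e-01 5.90e+01]
 [6.32e-01 1.16e-01 1.50e-01 5.80e+01]
 [6.35e-01 1.19e-01 1.48e-01 9.70e+01]
 [6.40e-01 1.19e-01 1.35e-01 1.56e+02]
 [6.41e-01 1.22e-01 1.31e-01 1.31e+02]
 [6.44e-01 1.19e-01 1.29e-01 1.80e+02]
 [6.47e-01 1.16e-01 1.33e-01 1.57e+02]
 [6.51e-01 1.19e-01 1.30e-01 1.90e+02]
 [6.53e-01 1.16e-01 1.34e-01 1.66e+02]
 [6.57e-01 1.16e-01 1.28e-01 1.70e+02]
 [6.60e-01 1.16e-01 1.34e-01 1.75e+02]
 [6.63e-01 1.13e-01 1.34e-01 1.18e+02]
 [6.63e-01 1.19e-01 1.31e-01 1.82e+02]
 [6.67e-01 1.19e-01 1.31e-01 1.79e+02]
 [6.69e-01 1.16e-01 1.36e-01 1.85e+02]
 [6.70e-01 1.19e-01 1.29e-01 1.74e+02]
 [6.73e-01 1.16e-01 1.31e-01 1.91e+02]
 [6.77e-01 1.13e-01 1.29e-01 1.57e+02]
 [6.80e-01 1.16e-01 1.33e-01 1.88e+02]
 [6.82e-01 1.13e-01 1.36e-01 1.62e+02]
 [6.86e-01 1.13e-01 1.31e-01 1.66e+02]
 [6.89e-01 1.13e-01 1.32e-01 1.70e+02]
 [6.92e-01 1.17e-01 1.35e-01 1.80e+02]
 [6.96e-01 1.14e-01 1.34e-01 1.79e+02]
 [6.96e-01 1.10e-01 1.32e-01 1.21e+02]
 [6.99e-01 1.10e-01 1.32e-01 1.34e+02]
 [7.
[... 3111 characters left out ...]
 1.86e+02]
 [7.50e-01 1.10e-01 1.22e-01 1.13e+02]
 [7.50e-01 1.06e-01 1.27e-01 1.24e+02]
 [7.51e-01 1.05e-01 1.20e-01 1.10e+02]
 [7.52e-01 1.08e-01 1.22e-01 1.12e+02]
 [7.53e-01 1.04e-01 1.24e-01 1.21e+02]
 [7.55e-01 1.07e-01 1.29e-01 1.80e+02]
 [7.55e-01 1.07e-01 1.15e-01 1.21e+02]]
[-29.7 -31.4   3.2   4.9]
[-32.3 -28.7   3.2   4.9]
[-34.6 -25.9   3.2   4.9]
[-36.7 -22.8   3.2   4.9]
[-38.5 -19.6   3.2   4.9]
[-40.  -16.3   3.2   4.9]
[-41.3 -12.8   3.2   4.9]
[-42.2  -9.2   3.2   4.9]
[-42.8  -5.6   3.2   4.9]
[-43.2  -1.9   3.2   4.9]
[-43.2   1.8   3.2   4.9]
[-42.9   5.5   3.2   4.9]
[-42.2   9.1   3.2   4.9]
[-41.3  12.7   3.2   4.9]
[-40.1  16.1   3.2   4.9]
[-38.6  19.5   3.2   4.9]
```

>>> apply_moves --motion '[0.085, -0.03, -0.031, 0.003, 0, 0, 4.9, 0.085, -0.032, -0.029, 0.003, 0, 0, 4.9, 0.085, -0.035, -0.026, 0.003, 0, 0, 4.9, 0.085, -0.037, -0.023, 0.003, 0, 0, 4.9, 0.085, -0.038, -0.02, 0.003, 0, 0, 4.9, 0.085, -0.04, -0.016, 0.003, 0, 0, 4.9, 0.085, -0.041, -0.013, 0.003, 0, 0, 4.9, 0.085, -0.042, -0.009, 0.003, 0, 0, 4.9, 0.06, -0.043, -0.006, 0.003, 0, 0, 4.9, 0.06, -0.043, -0.002, 0.003, 0, 0, 4.9]' --force 60

```text
clock: 1.1
ee_pos: [0.3877, 0.1828, 0.2011]
tool_rot: [3.142, 0.0, 1.918]
force: [1.2, -0.5, -0.2]
gripper_width: 0.0605
grip_force: 0.0
```

```bash
python3 -c "
from h import *
plan([.4875,-.055,.15],80.8,8)"
```

```text
[-32.2   1.6   6.4   3.6]
[-32.    3.6   6.4   3.6]
[-31.7   5.7   6.4   3.6]
[-31.3   7.7   6.4   3.6]
[-30.8   9.6   6.4   3.6]
[-30.1  11.6   6.4   3.6]
[-29.3  13.5   6.4   3.6]
[-28.4  15.3   6.4   3.6]
```

>>> apply_moves --motion '[0.06, -0.032, 0.002, 0.006, 0, 0, 3.6, 0.06, -0.032, 0.004, 0.006, 0, 0, 3.6, 0.06, -0.032, 0.006, 0.006, 0, 0, 3.6, 0.06, -0.031, 0.008, 0.006, 0, 0, 3.6, 0.06, -0.031, 0.01, 0.006, 0, 0, 3.6, 0.06, -0.03, 0.012, 0.006, 0, 0, 3.6, 0.06, -0.029, 0.013, 0.006, 0, 0, 3.6, 0.06, -0.028, 0.015, 0.006, 0, 0, 3.6, 0.06, 0, 0, 0, 0, 0, 0]'

```text
clock: 2.0
ee_pos: [0.491, -0.0541, 0.1525]
tool_rot: [-3.142, 0.001, 1.415]
force: [0.9, 0.3, -0.9]
gripper_width: 0.0601
grip_force: 0.0
```

```bash
python3 - <<'E'
from h import *
s=robot.get_state();print(s["ee_pos"],np.degrees(s["tool_rot"]))
plan([.4875,-.0555,.0945],80.8,3)
d=cam("side");P=pts(d);h=cv2.cvtColor(d["pixels"],cv2.COLOR_RGB2HSV).astype(int);H,S,V=h[...,0],h[...,1],h[...,2]
X,Y,Z=P[...,0],P[...,1],P[...,2]
p=P[(X>.4)&(X<.56)&(Y>-.2)&(Y<.1)&((H<10)|(H>174))&(S>150)&(V>90)&(Z>.085)&(Z<.12)];print(len(p),p.mean(0),cv2.minAreaRect((p[:,:2]*1000).astype(np.float32)))
cv2.imwrite("pics/a.png",cv2.resize(d["pixels"][150:310,150:310,::-1],None,fx=3,fy=3))
E
```

```text
[ 0.49101861 -0.05414577  0.15253741] [-1.79997983e+02  3.93191155e-02  8.10504435e+01]
[-0.6 -1.1 19.3  0.1]
[-0.6 -1.1 19.3  0.1]
[-0.6 -1.1 19.3  0.1]
82 [ 0.48556078 -0.06080401  0.10432567] ((486.453857421875, -57.27321243286133), (79.49358367919922, 11.756065368652344), 80.73359680175781)
```

View pics/a.png

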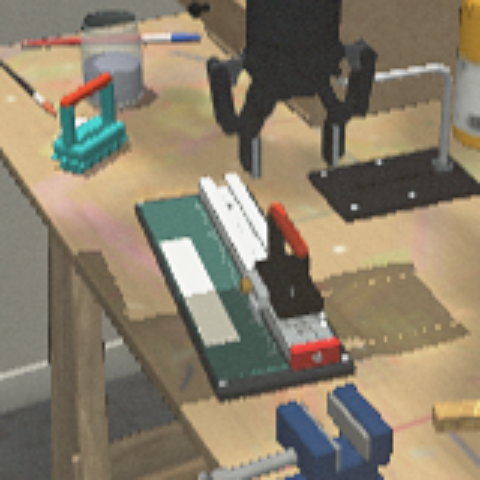

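The side crop shows the open fingers at (250,160) and (333,150), straddling the orange bar at (288,230). The carriage sits near the cap and the jaws are aligned with it, so I'm going down.

>>> apply_moves --motion '[0.06, -0.001, -0.001, 0.019, 0, 0, 0.1, 0.06, -0.001, -0.001, 0.019, 0, 0, 0.1, 0.06, 0, -0.001, 0.02, 0, 0, 0, 0.06, 0, 0, 0, 0, 0, 0]'

```text
clock: 2.45
ee_pos: [0.4845, -0.0519, 0.0934]
tool_rot: [-3.137, 0.0, 1.417]
force: [-1.0, 0.3, 0.7]
gripper_width: 0.0601
grip_force: 0.0
```

>>> apply_moves --motion '[0.0, 0, 0, 0, 0, 0, 0, 0.0, 0, 0, 0, 0, 0, 0, 0.0, 0, 0, 0, 0, 0, 0, 0.0, 0, 0, 0, 0, 0, 0, 0.0, 0, 0, 0, 0, 0, 0, 0.0, 0, 0, 0, 0, 0, 0]'

```text
clock: 3.05
ee_pos: [0.4877, -0.053, 0.0963]
tool_rot: [3.14, -0.0, 1.415]
force: [-0.9, -0.1, 6.8]
gripper_width: 0.01
grip_force: 59.3
```

>>> apply_moves --motion '[0.0, 0.006, 0, -0.001, 0, 0, 0, 0.0, 0.015, 0, 0, 0, 0, 0, 0.0, 0.015, 0, 0, 0, 0, 0, 0.0, 0.015, 0, 0, 0, 0, 0, 0.0, 0.015, 0, 0, 0, 0, 0, 0.0, 0.015, 0, 0, 0, 0, 0]'

```text
clock: 3.65
ee_pos: [0.4995, 0.028, 0.0964]
tool_rot: [3.142, -0.0, 1.415]
force: [0.5, 0.4, -0.3]
gripper_width: 0.0098
grip_force: 58.8
```

```bash
cat > look.py <<'E'
from h import *
for n in("side","top"):
    d=cam(n);P=pts(d);h=cv2.cvtColor(d["pixels"],cv2.COLOR_RGB2HSV).astype(int);H,S,V=h[...,0],h[...,1],h[...,2]
    X,Y,Z=P[...,0],P[...,1],P[...,2]
    p=P[(X>.4)&(X<.75)&(Y>-.2)&(Y<.35)&((H<10)|(H>174))&(S>150)&(V>90)&(Z>.06)&(Z<.24)&~((X>.54)&(Y<-.05))]
    if len(p)>5: print(n,len(p),p.mean(0).round(4),p.min(0).round(3),p.max(0).round(3),cv2.minAreaRect((p[:,:2]*1000).astype(np.float32)))
s=robot.get_state();print(s["clock"],s["ee_pos"],s["tool_rot"],s["force"],s["torque"],s["gripper_width"])
E
python3 look.py
```

```text
side 104 [0.4646 0.1717 0.0943] [ 0.406 -0.017  0.08 ] [0.506 0.336 0.107] ((457.4808044433594, 157.08099365234375), (69.06230926513672, 353.3877868652344), 6.688605308532715)
top 63 [0.4402 0.3164 0.0861] [0.407 0.293 0.08 ] [0.472 0.339 0.092] ((440.8998718261719, 315.80975341796875), (77.67501831054688, 10.28351879119873), 32.28776931762695)
3.75 [0.49979096 0.02876928 0.09636603] [ 3.14122633e+00 -4.77670941e-04  1.41673123e+00] [ 0.46624391 -0.56591901 -0.18088509] [ 0.01981398  0.04314727 -0.00383288] 0.010013771975445715
```

>>> apply_moves --motion '[0.0, 0.02, 0, 0, 0, 0, 0, 0.0, 0.02, 0, 0, 0, 0, 0, 0.0, 0.02, 0, 0, 0, 0, 0, 0.0, 0.02, 0.001, 0, 0, 0, 0, 0.0, 0.02, 0, 0, 0, 0, 0, 0.0, 0.02, 0, 0, 0, 0, 0, 0.0, 0.02, 0, 0, 0, 0, 0, 0.0, 0.02, 0, 0, 0, 0, 0, 0.0, 0.02, 0, 0, 0, 0, 0, 0.0, 0.022, 0, 0, 0, 0, 0]'

```text
clock: 4.75
ee_pos: [0.5314, 0.2269, 0.0961]
tool_rot: [-3.141, 0.001, 1.415]
force: [0.3, -0.3, -2.8]
gripper_width: 0.0097
grip_force: 58.5
```

```bash
python3 look.py;python3 - <<'E'
from h import *
d=cam("side")
cv2.imwrite("pics/b.png",cv2.resize(d["pixels"][120:310,150:350,::-1],None,fx=3,fy=3))
E
```

```text
side 92 [0.4749 0.2724 0.0933] [0.406 0.184 0.081] [0.693 0.336 0.144] ((549.1710205078125, 309.0832824707031), (236.18067932128906, 165.49468994140625), 38.807701110839844)
4.85 [0.53211415 0.22851546 0.09618589] [ 3.14096225e+00 -8.43405037e-04  1.41698357e+00] [ 0.10855789  0.04496267 -2.3713552 ] [-0.02029056 -0.01839474  0.05212271] 0.009912119264087308
```

View pics/b.png

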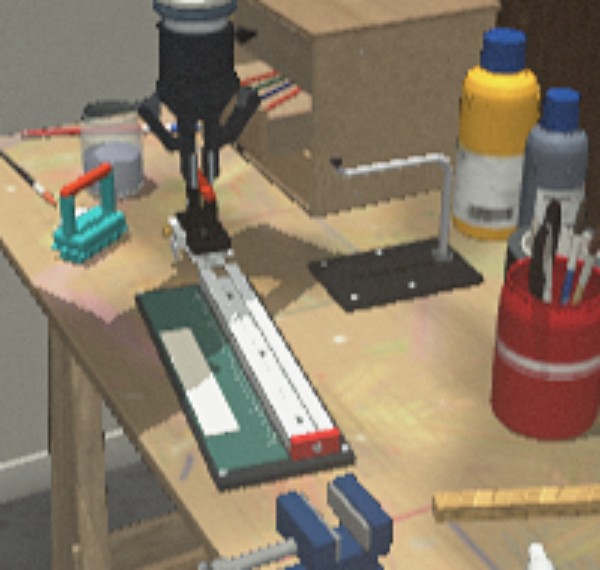

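The side crop shows the carriage at (205,235), past the track's open end at (230,280), held by the handle. The wrist now carries its weight. The hook is at (340,162)-(445,158). Next I lift.

>>> apply_moves --motion '[0.0, 0.002, 0, -0.01, 0, 0, 0, 0.0, 0, 0, -0.015, 0, 0, 0, 0.0, 0, 0, -0.02, 0, 0, 0, 0.0, 0, 0, -0.015, 0, 0, 0, 0.0, 0, 0, -0.007, 0, 0, 0, 0.0, 0, 0, 0, 0, 0, 0]'

```text
clock: 5.5
ee_pos: [0.5327, 0.2284, 0.1649]
tool_rot: [3.139, -0.001, 1.415]
force: [0.7, -0.1, -2.6]
gripper_width: 0.0101
grip_force: 58.7
```

```bash
python3 -c "
from h import *
s=robot.get_state();print(s['ee_pos'],s['tool_rot'],s['force'])
plan([.576,.1225,.163],85.4,7)"
```

```text
[0.53268478 0.22843315 0.16491338] [ 3.13932846e+00 -1.34712031e-03  1.41509079e+00] [ 0.68159558 -0.0527162  -2.62415608]
[-14.    8.5   0.3  -0.6]
[-14.1   8.3   0.3  -0.6]
[-14.2   8.2   0.3  -0.6]
[-14.3   8.    0.3  -0.6]
[-14.3   7.8   0.3  -0.6]
[-14.4   7.7   0.3  -0.6]
[-14.5   7.5   0.3  -0.6]
```

>>> apply_moves --motion '[0.0, -0.01, 0.006, 0, 0, 0, -0.6, 0.0, -0.015, 0.009, 0, 0, 0, -0.6, 0.0, -0.016, 0.009, 0, 0, 0, -0.6, 0.0, -0.016, 0.009, 0.001, 0, 0, -0.6, 0.0, -0.016, 0.009, 0.001, 0, 0, -0.6, 0.0, -0.015, 0.008, 0, 0, 0, -0.6, 0.0, -0.012, 0.006, 0, 0, 0, -0.7, 0.0, 0, 0, 0, 0, 0, 0, 0.0, 0, 0, 0, 0, 0, 0]'

```text
clock: 6.4
ee_pos: [0.5747, 0.1222, 0.1606]
tool_rot: [-3.14, 0.0, 1.489]
force: [0.3, -0.2, -2.6]
gripper_width: 0.0099
grip_force: 58.7
```

```bash
python3 look.py;python3 - <<'E'
from h import *
s=robot.get_state()
d=cam("side");P=pts(d);h=cv2.cvtColor(d["pixels"],cv2.COLOR_RGB2HSV).astype(int);H,S,V=h[...,0],h[...,1],h[...,2]
X,Y,Z=P[...,0],P[...,1],P[...,2];m=(X>.52)&(X<.64)&(Y>.04)&(Y<.22)&(Z>.05)&(Z<.25)
p=P[m&((H<10)|(H>174))&(S>150)&(V>90)];print("bar",len(p),p.min(0),p.max(0),p.mean(0))
p=P[m&(V<70)&(Z<.14)];print("black",len(p),np.percentile(p,[2,98],axis=0))
plan([.692,.1135,s["ee_pos"][2]],85.4,8)
cv2.imwrite("pics/c.png",cv2.resize(d["pixels"][120:260,190:330,::-1],None,fx=4,fy=4))
E
```

```text
side 92 [0.4917 0.2259 0.1189] [0.406 0.077 0.081] [0.58  0.337 0.171] ((498.7976379394531, 198.79525756835938), (77.8131332397461, 281.1968994140625), 27.160383224487305)
top 63 [0.4402 0.3164 0.0862] [0.407 0.293 0.082] [0.472 0.338 0.095] ((440.33099365234375, 315.96246337890625), (77.14603424072266, 9.64367961883545), 32.404354095458984)
6.5 [0.57464958 0.12272789 0.16089809] [-3.14073942e+00  2.00719972e-05  1.49044123e+00] [ 0.23075921  0.04300598 -3.03608899] [-0.00627332 -0.00894749  0.01821709] 0.010075888575649793
bar 36 [0.54413525 0.07836088 0.16345632] [0.579647   0.12742547 0.24933688] [0.57060631 0.09734689 0.17040079]
black 227 [[0.55201911 0.07848149 0.10480261]
 [0.58976645 0.15375858 0.13773506]]
[ 0.  14.7  0.   0. ]
[ 0.  14.7  0.   0. ]
[ 0.  14.7  0.   0. ]
[ 0.  14.7  0.   0. ]
[ 0.  14.7  0.   0. ]
[ 0.  14.7  0.   0. ]
[ 0.  14.7  0.   0. ]
[ 0.  14.7  0.   0. ]
```

View pics/c.png

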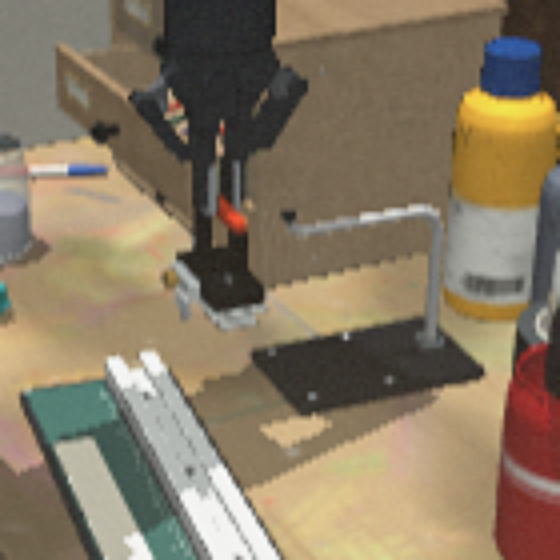

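The crop shows the carriage upright at (220,280), with its window in front of the hook tip ball at (290,217). The bar at (230,213) is above the ball and the body top is below the arm. I slide it on along tool y, with a 4 mm centring shift.

>>> apply_moves --motion '[0.0, 0.002, 0.01, 0, 0, 0, 0, 0.0, 0.002, 0.015, 0, 0, 0, 0, 0.0, 0, 0.015, 0, 0, 0, 0, 0.0, 0, 0.015, 0, 0, 0, 0, 0.0, 0, 0.015, 0, 0, 0, 0, 0.0, 0, 0.015, 0, 0, 0, 0, 0.0, 0, 0.015, 0, 0, 0, 0, 0.0, 0, 0.012, 0, 0, 0, 0, 0.0, 0, 0.006, 0, 0, 0, 0, 0.0, 0, 0, 0, 0, 0, 0]'

```text
clock: 7.55
ee_pos: [0.6937, 0.1169, 0.161]
tool_rot: [3.142, 0.0, 1.49]
force: [1.3, 0.8, -2.0]
gripper_width: 0.0101
grip_force: 58.7
```

```bash
python3 - <<'E'
from h import *
s=robot.get_state();print(s['clock'],s['ee_pos'],s['tool_rot'],s['force'])
d=cam("side");P=pts(d);h=cv2.cvtColor(d["pixels"],cv2.COLOR_RGB2HSV).astype(int);H,S,V=h[...,0],h[...,1],h[...,2]
X,Y,Z=P[...,0],P[...,1],P[...,2];m=(X>.6)&(X<.75)&(Y>.03)&(Y<.22)&(Z>.05)&(Z<.2)
p=P[m&((H<10)|(H>174))&(S>150)&(V>90)];print("bar",len(p),p.min(0),p.max(0),p.mean(0))
cv2.imwrite("pics/d.png",cv2.resize(d["pixels"][120:260,190:330,::-1],None,fx=4,fy=4))
E
```

```text
7.55 [0.69373494 0.11690931 0.16101556] [3.14151855e+00 7.10809951e-06 1.49046475e+00] [ 1.33376008  0.80166704 -1.97903531]
bar 34 [0.68359329 0.0745494  0.1642751 ] [0.69928485 0.11767801 0.1714171 ] [0.69026433 0.09131119 0.16781762]
```

View pics/d.png

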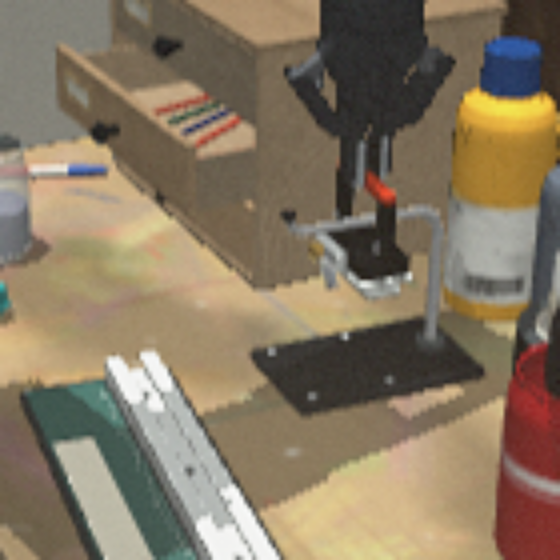

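The hook's arm now runs through the window, with the bar at (380,187) above it and the body at (370,250) below. I lower gently.

>>> apply_moves --motion '[0.0, 0, 0, 0.006, 0, 0, 0, 0.0, 0, 0, 0.007, 0, 0, 0, 0.0, 0, 0, 0.005, 0, 0, 0, 0.0, 0, 0, 0.002, 0, 0, 0, 0.0, 0, 0, 0.001, 0, 0, 0, 0.0, 0, 0, 0, 0, 0, 0, 0.0, 0, 0, 0, 0, 0, 0]'

```text
clock: 8.3
ee_pos: [0.6933, 0.1168, 0.1405]
tool_rot: [3.141, -0.0, 1.49]
force: [0.9, 0.5, -2.1]
gripper_width: 0.0097
grip_force: 58.7
```

>>> apply_moves --motion '[0.0, 0, 0, 0.001, 0, 0, 0, 0.0, 0, 0, 0.001, 0, 0, 0, 0.0, 0, 0, 0, 0, 0, 0, 0.0, 0, 0, 0, 0, 0, 0]'

```text
clock: 8.7
ee_pos: [0.6931, 0.1168, 0.1382]
tool_rot: [-3.142, 0.0, 1.491]
force: [1.0, 0.7, -3.7]
gripper_width: 0.0102
grip_force: 58.7
```

>>> apply_moves --motion '[0.0, 0, 0, 0.001, 0, 0, 0, 0.0, 0, 0, 0, 0, 0, 0, 0.0, 0, 0, 0, 0, 0, 0]'

```text
clock: 9.0
ee_pos: [0.6932, 0.1168, 0.1374]
tool_rot: [3.141, -0.0, 1.49]
force: [0.1, -0.8, -2.3]
gripper_width: 0.0105
grip_force: 58.9
```

>>> apply_moves --motion '[0.0, 0, 0, 0.001, 0, 0, 0, 0.0, 0, 0, 0, 0, 0, 0, 0.0, 0, 0, 0, 0, 0, 0]'

```text
clock: 9.3
ee_pos: [0.6933, 0.1168, 0.1372]
tool_rot: [3.141, -0.0, 1.49]
force: [-1.9, -0.7, 5.8]
gripper_width: 0.0104
grip_force: 59.7
```

Seated: the vertical force turned positive. I open gradually.

>>> apply_moves --motion '[0.012, 0, 0, -0.001, 0, 0, 0, 0.014, 0, 0, 0, 0, 0, 0, 0.017, 0, 0, 0, 0, 0, 0, 0.02, 0, 0, 0, 0, 0, 0, 0.026, 0, 0, 0, 0, 0, 0, 0.034, 0, 0, 0, 0, 0, 0, 0.042, 0, 0, 0, 0, 0, 0, 0.042, 0, 0, 0, 0, 0, 0]' --force 20

```text
clock: 10.1
ee_pos: [0.6931, 0.1168, 0.1372]
tool_rot: [-3.142, 0.0, 1.49]
force: [-0.2, 0.1, -0.8]
gripper_width: 0.0421
grip_force: 0.0
```

>>> apply_moves --motion '[0.042, 0, 0, -0.006, 0, 0, 0, 0.042, 0, 0, -0.01, 0, 0, 0, 0.042, 0, 0, -0.02, 0, 0, 0, 0.042, 0, 0, -0.03, 0, 0, 0, 0.042, 0, 0, -0.03, 0, 0, 0, 0.042, 0, 0, -0.03, 0, 0, 0, 0.042, 0, 0, 0, 0, 0, 0]'

```text
clock: 10.8
ee_pos: [0.6956, 0.1172, 0.2697]
tool_rot: [3.133, -0.002, 1.49]
force: [0.1, 0.1, 0.7]
gripper_width: 0.042
grip_force: 0.0
```

```bash
python3 - <<'E'
from h import *
s=robot.get_state();print(s['clock'],s['ee_pos'],s['force'])
for i in range(2):
    d=cam("side");P=pts(d);h=cv2.cvtColor(d["pixels"],cv2.COLOR_RGB2HSV).astype(int);H,S,V=h[...,0],h[...,1],h[...,2]
    X,Y,Z=P[...,0],P[...,1],P[...,2];m=(X>.6)&(X<.75)&(Y>.03)&(Y<.22)&(Z>.05)&(Z<.2)
    p=P[m&((H<10)|(H>174))&(S>150)&(V>90)];print("bar",len(p),p.min(0),p.max(0),p.mean(0))
cv2.imwrite("pics/e.png",cv2.resize(d["pixels"][120:260,190:330,::-1],None,fx=4,fy=4))
E
```

```text
10.8 [0.69559129 0.11718578 0.26972206] [0.05161695 0.13614513 0.67840567]
bar 62 [0.68318051 0.07303436 0.13000692] [0.71273282 0.15076739 0.14985859] [0.69074841 0.10969084 0.14382533]
bar 62 [0.68390855 0.07152571 0.12829614] [0.71478143 0.15273939 0.14770264] [0.69078615 0.10975249 0.14379413]
```

View pics/e.png

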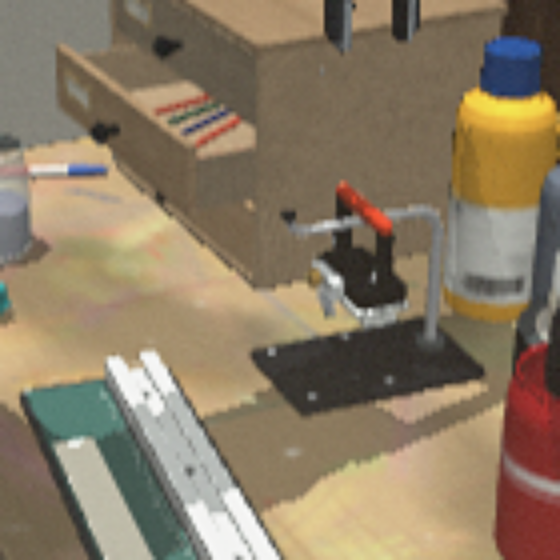

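The crop shows the carriage hanging by its bar (365,207) on the hook's arm, with the gripper well clear above. I wait about 2 s for any swing to die, check the tilt, and hand in.

>>> apply_moves --motion '[0.042, 0, 0, 0, 0, 0, 0, 0.042, 0, 0, 0, 0, 0, 0, 0.042, 0, 0, 0, 0, 0, 0, 0.042, 0, 0, 0, 0, 0, 0, 0.042, 0, 0, 0, 0, 0, 0, 0.042, 0, 0, 0, 0, 0, 0, 0.042, 0, 0, 0, 0, 0, 0, 0.042, 0, 0, 0, 0, 0, 0, 0.042, 0, 0, 0, 0, 0, 0, 0.042, 0, 0, 0, 0, 0, 0]'

```text
clock: 11.9
ee_pos: [0.6931, 0.1168, 0.2633]
tool_rot: [3.141, -0.0, 1.49]
force: [-0.1, 0.4, -0.7]
gripper_width: 0.0424
grip_force: 0.0
```

>>> apply_moves --motion '[0.042, 0, 0, 0, 0, 0, 0, 0.042, 0, 0, 0, 0, 0, 0, 0.042, 0, 0, 0, 0, 0, 0, 0.042, 0, 0, 0, 0, 0, 0, 0.042, 0, 0, 0, 0, 0, 0, 0.042, 0, 0, 0, 0, 0, 0, 0.042, 0, 0, 0, 0, 0, 0, 0.042, 0, 0, 0, 0, 0, 0, 0.042, 0, 0, 0, 0, 0, 0, 0.042, 0, 0, 0, 0, 0, 0]'

```text
clock: 12.9
ee_pos: [0.6931, 0.1168, 0.2633]
tool_rot: [3.142, 0.0, 1.49]
force: [-0.1, -0.4, -0.1]
gripper_width: 0.042
grip_force: 0.0
```

```bash
python3 - <<'E'
from h import *
pr=None
for i in range(6):
    d=cam("side");P=pts(d);h=cv2.cvtColor(d["pixels"],cv2.COLOR_RGB2HSV).astype(int);H,S,V=h[...,0],h[...,1],h[...,2]
    X,Y,Z=P[...,0],P[...,1],P[...,2];m=(X>.6)&(X<.75)&(Y>.03)&(Y<.22)&(Z>.05)&(Z<.2)
    p=P[m&((H<10)|(H>174))&(S>150)&(V>90)];print(p.mean(0).round(4),"tilt deg",np.degrees(np.arctan(np.polyfit(p[:,1],p[:,2],1)[0])).round(1),robot.get_state()["clock"])
    c=d["pixels"][160:215,255:300].astype(int)
    if pr is not None: print("diff",np.abs(c-pr).mean().round(2))
    pr=c
E
```

```text
[0.6906 0.1088 0.144 ] tilt deg 1.2 12.95
[0.6906 0.1094 0.144 ] tilt deg 1.5 13.0
diff 2.51
[0.6908 0.1093 0.1438] tilt deg 1.2 13.05
diff 2.48
[0.6909 0.1099 0.1437] tilt deg 1.7 13.1
diff 2.49
[0.6907 0.1096 0.1439] tilt deg 1.1 13.15
diff 2.45
[0.6909 0.11   0.1437] tilt deg 0.9 13.2
diff 2.44
```

At rest and level: the constant frame difference is only image noise, so I hand in.

```bash
python3 -c "
from plant import robot
print(robot.hand_in())"
```

```text
the job is handed in; nothing more can be done
None
```

I slid the blade carriage out of the track's open end and hung it by its handle on the hook, level to about 1–2° and at rest with the gripper clear. I handed the job in at about 13 s; the interface gave no verdict.

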